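Back up a glaze test tile and gauge its marked spot

ROBOT

A 7-joint arm with a two-finger parallel gripper is mounted at the origin on the work surface. World frame = base frame: x ahead of the robot, y to its left, z up, the work surface at z = 0. Lengths are in m, angles in rad, forces in N, time in s.
With the tool pointing down it reaches from about 0.35 to 0.9 m from the base axis. Payload 8.1 kg.
Tool frame: the origin (TCP) lies where the fingers leave the gripper's body, on its centre line; the fingertips stand 66 mm ahead of it and the grasp point (between the pads) lies 47 mm ahead of it (arm.tip_reach is the distance from the TCP to the fingertips, in m); z points along the fingers, y is the direction in which the jaws open and shut (so a half turn about z gives the same grasp; the last joint's range is limited). The gripper opens to 92 mm and grips with 3 to 60 N. Pads are 19 mm wide; open, the fingers measure 130 mm over their backs; the gripper's body (75 mm by 190 mm) begins 47 mm behind the grasp point.
Start: joints at [1.165, 0.434, 0.025, 1.573, -0.012, 1.134, -0.075], TCP at [0.186, -0.597, 0.292] pointing down, gripper open.
Joint ranges: [-2.62, 2.62], [-0.44, 2.09], [-1.27, 1.32], [0.08, 2.57], [-1.32, 4.46], [0.12, 2], [-2.74, 2.74]. Speed limits (rad/s): [2.22, 2.22, 3.01, 3.01, 3.14, 3.14, 3.14].

INTERFACE

Orientations are given as a rotation vector (axis times angle).
In Python, from cell import arm gives the robot as it stands.
- The arm moves only by the tool carry_out, never from a script. Its argument "plan" is a list of rows, each a list of 5 numbers: the shift along the world's x, y, z in cm, then the turn about the world's z in rad, then the finger opening in cm, from 0 to 9.18. In form: [[tx, ty, tz, spin, fingers], ...]. A call has 1 to 20 rows; each row is the pose to reach, as a shift and turn from the pose measured when the call began; what a row does not reach only later rows make up. A row lasts 1/10 s, in which the tool goes at most 50 mm and 8.59 degrees, less where a joint would pass 70% of its speed; a pose out of reach is approached as far as the arm can. A call with a gripper value outside its range is refused whole. The fingers move at their own pace and stop on an object; "squeeze" is the grip in N (left out, the last holds). Time passes only in rows, so rows that repeat a pose let the fingers close. It gives the time, the measured TCP pose, the force and the opening at its end, in the units of the state.
- arm.observe(): the state, without advancing time (a new reading comes with each control period).
- arm.get_image(name): name is "scene" or "top" or "wrist"; returns (picture, depth): 420x560x3 uint8, red, green, blue; 420x560 float32, m along the optical axis (not along the pixel's ray), 0 where there is no reading.
- arm.get_calibration(name): a dict with "intrinsics" (3x3 intrinsics, pixels), "rvec" (rotation vector, rad) and "tvec" (3), from world to camera coordinates, as OpenCV has them; the wrist camera has in their place "tool_from_camera" (4x4, takes a point from camera to tool coordinates, whose origin is the TCP and whose axes are the flange's). Camera axes: x right, y down, z forward; pixel columns grow to the right and rows downward; lengths in m; the calibration is good to about 2 mm. A picture is of the moment at which its call begins: read the wrist's pose just before it. get_calibration takes no time and is no camera call.
- arm.sign_off(): hands the job in, once; it reports no verdict.
The state is a dict: "clock": time; "joints": joint angles; "dq": joint speeds; "joint_efforts": joint torques, N m; "position": TCP position; "ee_rot": TCP orientation; "force": force on the tool from outside, world axes, zero at the start; "ft_torque": the same for the moment, N m; "width": opening from 0.0 (shut) to 1.0 (fully open).
Only numpy, scipy, OpenCV 4.12 (cv2) and the standard library are available. Lean on these libraries where they do the work, as an engineer would, in place of code of your own. Each camera call takes 0.05 s, during which the arm holds its last target. There are 200 camera calls.

TASK

Lay the loose test tile that has the drawn ring squarely, ring up, on the pile of two plain tiles on the steel slab, setting it down rather than dropping it and without shifting the pile. Then take the pen-shaped thickness gauge out of its wooden holder and hold it upright with its sprung tip inside the ring, pressing gently so that the tip is pushed about half-way in. Finish while still holding it there, and leave everything else where it is.

Things in the scene. Friction and masses are not known exactly. Their poses are not given: they have to be found in the camera images.
- marked_tile: 84 x 52 x 14 mm pale glazed ceramic test tile, 0.12 kg, long side along its x, origin at the centre of its underside, z up. Has a thin dark ring (20 mm across) drawn on its upper face, 22 mm from the centre towards +x. Starts flat on the table in one of two places on the robot's left; the spare tile is in the other. May go on the pile turned by half a turn.
- spot (a point): the centre of the drawn ring, on the upper face of the marked tile (14 mm above its underside, 22 mm along the tile's +x)
- upper_tile: 84 x 52 x 14 mm pale glazed ceramic test tile, 0.12 kg, long side along its x, origin at the centre of its underside, z up. Unmarked, the upper of the two loose tiles already piled squarely in the middle of the slab; its upper face is 40 mm above the table.
- base_tile: 84 x 52 x 14 mm pale glazed ceramic test tile, 0.12 kg, long side along its x, origin at the centre of its underside, z up. Unmarked, the lower tile of the pile, resting on the slab, whose top is 12 mm above the table.
- slab: fixed dark steel slab 124 x 92 x 12 mm, origin at the centre of its underside, long side along x; it carries the pile, parallel to it
- spare_tile: 84 x 52 x 14 mm pale glazed ceramic test tile, 0.12 kg, long side along its x, origin at the centre of its underside, z up. Unmarked, not needed: a bystander.
- gauge: pen-shaped gauge, 0.23 kg, upright in its holder. Origin: end of the unpressed tip, 15 mm above the table at the start; z up along it. Heights above origin: tip (8 mm diameter) to 16 mm; nose and barrel (28 mm diameter) to 60; black flange (52 mm diameter) to 66, resting on the holder's top; grey square grip, 28 x 28 mm, sides along x and y, to 116 (top): hold it here from above.
- gauge_tip (a point): the end of the gauge's sprung tip (moves with the tip)
- plunger (a joint): how far the sprung tip is pushed into the gauge, 0 (out) to 0.010 m (fully in); spring 400 N/m with 1.2 N preload, so about 3.2 N at half-way (0.005)
- holder: fixed wooden block 80 x 80 x 75 mm with a vertical through hole of 37 mm diameter (4 mm play round the barrel) in the middle, origin at the centre of its underside; the gauge must be lifted about 62 mm to come clear
- jar: amber glass jar with white lid, 64 mm diameter, 85 mm tall, origin under its centre; bystander
- bowl: terracotta bowl, 120 mm diameter, 50 mm tall, origin under its centre; bystander
- mug: white mug, 80 mm diameter, 90 mm tall, handle at +y, origin under its centre; bystander
- brush: brush 180 mm long lying along its x; bystander
- pot: small clear pot with black cap, 40 mm diameter, 42 mm tall, origin under its centre; bystander
Things that resemble listed ones, but are neither listed nor needed, are in the scene too. What is shaped like the marked_tile but pink or turquoise is not meant.

How it is judged:
On the way, in this order (a step that is already met when the one before it is completed fails the run):
1. the ringed tile lies squarely on the pile of two, let go (horizontal distance between marked_tile and upper_tile below 0.007 m and angle between the x axis of marked_tile and the x axis of upper_tile, either way round below 0.12 rad and z of marked_tile in the frame of upper_tile between 0.012 and 0.016 m and horizontal distance between upper_tile and base_tile below 0.007 m and angle between the x axis of upper_tile and the x axis of base_tile, either way round below 0.12 rad and z of upper_tile in the frame of base_tile between 0.012 and 0.016 m and angle between marked_tile's own z axis and vertical below 0.06 rad and contact force between the fingers and marked_tile below 0.05 N and linear speed of marked_tile below 0.03 m/s), for 0.2 s.
2. the gauge is in the fingers and drawn clear of its holder (z of gauge in the frame of holder above 0.07 m and contact force between the fingers and gauge above 1 N), for 0.1 s.
At the end, for the whole second after the job is handed in: three tiles piled flat, ringed one on top, each within 7 mm and 0.12 rad of the one below, fingers off it; gauge held still in the fingers, upright within 0.12 rad, tip within 7 mm of the ring's centre, pushed in 2 to 8 mm (1 to 7 N); bystanders within 30 mm of their starts (all of step 1 and horizontal distance between gauge_tip and spot below 0.007 m and angle between gauge's own z axis and vertical below 0.12 rad and value of joint plunger between 0.002 and 0.008 m and contact force between gauge and marked_tile between 1 and 7 N and contact force between the fingers and gauge above 1 N and linear speed of gauge below 0.02 m/s and distance of each of spare_tile, jar, bowl, mug, brush, pot from where it was at the start of the episode below 0.03 m); the arm keeps its last pose, push and grip.
It fails at once if the pile is shifted by more than 15 mm (distance of any of base_tile, upper_tile from where it was at the start of the episode above 0.015 m).
It fails at once if the ringed tile is dropped (falls free from more than about 15 mm) (contact force between the fingers and marked_tile below 0.01 N and linear speed of marked_tile above 0.55 m/s).
It fails at once if the gauge is pressed on the ringed tile with more than 15 N (contact force between gauge and marked_tile above 15 N).
It fails at once if a bystander is moved by more than 30 mm (distance of any of spare_tile, jar, bowl, mug, brush, pot from where it was at the start of the episode above 0.03 m).
It also fails if it takes over 51 s, if anything falls off the work surface, if the arm or the gripper's body presses on something with over 40 N, if the wrist force passes 120 N, or if a joint passes its speed limit or range.

## Working session

There is one attempt and no reset: what is moved stays moved. The work goes in short steps, Python scripts to look and compute and a tool call to move; the robot and the scene stay as the last step left them, time stands still between calls to the robot, and variables do not carry over. Pictures are saved under pics/ and viewed, about 8 in all and at most 12, crops included, and the job is handed in when it is done.

Besides the shell and the picture viewer there is one more tool, called after ">>>" as name(argument=value, ...), one argument or row to a line, values as JSON. carry_out: Moves the arm, as the interface text tells. Its arguments: {"type":"object","properties":{"plan":{"type":"array"},"squeeze":{"type":"number"}},"required":["plan"]}

```bash
mkdir -p pics; ls; cat > h.py <<'E'
import numpy as np, cv2
from scipy.spatial.transform import Rotation as R
from cell import arm
def grab(n,tag):
    s=arm.observe(); im,d=arm.get_image(n); c=arm.get_calibration(n)
    cv2.imwrite(f'pics/{tag}.png',im[:,:,::-1])
    if n=='wrist':
        T=np.eye(4);T[:3,:3]=R.from_rotvec(s['ee_rot']).as_matrix();T[:3,3]=s['position'];T=T@np.array(c['tool_from_camera'])
    else:
        W=np.eye(4);W[:3,:3]=R.from_rotvec(np.ravel(c['rvec'])).as_matrix();W[:3,3]=np.ravel(c['tvec']);T=np.linalg.inv(W)
    np.savez(f'pics/{tag}.npz',im=im,d=d,K=c['intrinsics'],T=T); return im,d
def pt(tag,u,v,z=None):
    a=np.load(f'pics/{tag}.npz');K=a['K'];T=a['T'];r=np.linalg.solve(K,[u,v,1.])
    if z is None:
        return T[:3,:3]@(r*a['d'][int(round(v)),int(round(u))])+T[:3,3]
    w=T[:3,:3]@r; return T[:3,3]+w*(z-T[2,3])/w[2]
def cloud(tag):
    a=np.load(f'pics/{tag}.npz');K=a['K'];T=a['T'];d=a['d'];v,u=np.indices(d.shape)
    P=np.stack([u,v,np.ones_like(u)],-1)@np.linalg.inv(K).T*d[...,None]
    P=P@T[:3,:3].T+T[:3,3]; P[d==0]=np.nan; return P
E
python3 - <<'E'
from h import *
im,d=grab('top','top0'); im2,d2=grab('scene','scene0')
print(arm.observe())
print(np.load('pics/top0.npz')['T'],np.load('pics/scene0.npz')['T'])
E
```

```text
pics
{'clock': 0.1, 'joints': array([ 1.16542706,  0.43513997,  0.02497238,  1.57402215, -0.01159665,
        1.13400082, -0.07511763]), 'dq': array([-0.0004968 , -0.00234624, -0.00069404, -0.00205239,  0.00074121,
       -0.00056067, -0.00148843]), 'joint_efforts': array([ 2.66393341e-03, -6.69117594e+01,  9.87746604e-01, -3.15141678e+01,
       -6.05390361e-02,  3.73710506e-02,  3.44263924e-05]), 'position': array([ 0.18619719, -0.59622641,  0.29152545]), 'ee_rot': array([-3.10431563e+00, -4.73434347e-01,  5.40773938e-04]), 'force': array([-0.41408401, -1.09911218,  0.08434404]), 'ft_torque': array([-0.03582859,  0.06761189,  0.04386805]), 'width': 0.9987357982520176}
[[-0.01605784 -0.98830151  0.15166498  0.44802301]
 [-0.99980627  0.01759777  0.00881663  0.07879158]
 [-0.01138245 -0.15149402 -0.98839263  0.94119636]
 [ 0.          0.          0.          1.        ]] [[ 0.28138178  0.63524843 -0.71922439  1.34468193]
 [ 0.95948633 -0.19757862  0.2008698  -0.14098132]
 [-0.01450114 -0.74660707 -0.66510721  0.7172097 ]
 [ 0.          0.          0.          1.        ]]
```

View pics/top0.png

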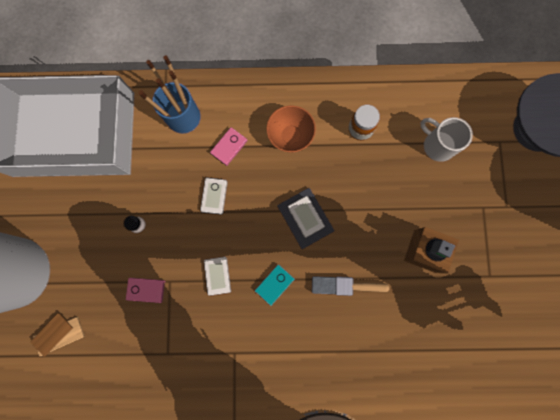

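View pics/scene0.png

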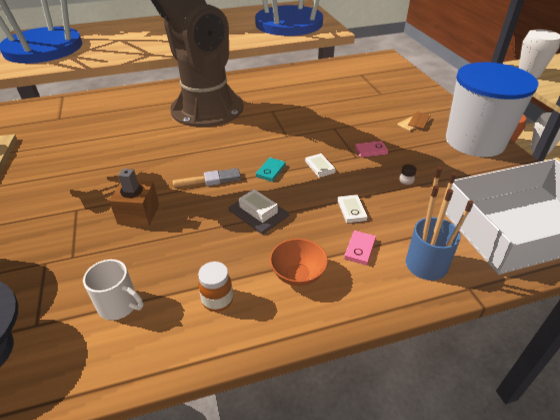

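The top view shows the white ringed tile at (214,196) with its ring near (214,187), and the spare tile at (217,277). The pile on the slab is at (306,217) and the gauge in its holder at (440,250). The scene view agrees. Next I'll measure positions from depth.

```bash
python3 - <<'E'
from h import *
P=cloud('top0'); im=np.load('pics/top0.npz')['im'].astype(int)
for n,(u,v) in dict(ring=(214,187),tile=(214,196),pile=(307,217),gauge=(443,249),spare=(217,277)).items(): print(n,pt('top0',u,v).round(4))
def rect(n,box,zl,zh,bright=0):
    u0,u1,v0,v1=box; Q=P[v0:v1,u0:u1].reshape(-1,3); c=im[v0:v1,u0:u1].reshape(-1,3)
    m=(Q[:,2]>zl)&(Q[:,2]<zh)&(c.min(1)>bright); q=Q[m]
    r=cv2.minAreaRect((q[:,:2]*1000).astype(np.float32)); print(n,m.sum(),'z',np.median(q[:,2]).round(4),r)
    b=cv2.boxPoints(r); e=b[1]-b[0];f=b[2]-b[1]; l=e if np.hypot(*e)>np.hypot(*f) else f; print('  long axis rad',np.arctan2(l[1],l[0]))
rect('tile',(195,235,172,220),0.008,0.022,60)
rect('spare',(195,240,252,300),0.008,0.022,60)
rect('pile',(280,335,190,245),0.034,0.048)
rect('slab',(270,340,180,255),0.006,0.018)
rect('grip',(420,470,225,275),0.12,0.15)
rect('holder',(400,470,220,280),0.068,0.079)
E
```

```text
ring [0.6483 0.2552 0.018 ]
tile [0.6265 0.2556 0.0144]
pile [0.5669 0.0301 0.0416]
gauge [ 0.4826 -0.2463  0.1331]
spare [0.4304 0.2459 0.0162]
tile 729 z 0.0151 ((628.2366943359375, 258.01446533203125), (52.69873046875, 84.42179870605469), 82.26321411132812)
  long axis rad -0.13503219
spare 790 z 0.0155 ((433.5698547363281, 247.5873565673828), (83.7094497680664, 52.7655029296875), 7.51499080657959)
  long axis rad 0.13116147
pile 778 z 0.0411 ((569.1047973632812, 33.57042694091797), (83.8927230834961, 52.02969741821289), 28.183015823364258)
  long axis rad 0.49188665
slab 1098 z 0.0132 ((564.865966796875, 41.022247314453125), (150.22390747070312, 156.7978515625), 89.06181335449219)
  long axis rad -0.016374422
grip 215 z 0.1317 ((483.9291687011719, -252.33984375), (28.71119499206543, 28.240398406982422), 61.7541618347168)
  long axis rad 1.0778145
holder 827 z 0.0762 ((484.0298156738281, -252.6571044921875), (81.83867645263672, 80.33232879638672), 67.50517272949219)
  long axis rad 1.1781875
```

>>> carry_out(
  plan=[
    [4.4, 8.5, -0.5, -0.04, 9.18],
    [8.8, 17, -1, -0.09, 9.18],
    [13.2, 25.5, -1.5, -0.13, 9.18],
    [17.6, 34, -2, -0.18, 9.18],
    [22, 42.5, -2.5, -0.22, 9.18],
    [26.4, 51, -3, -0.26, 9.18],
    [30.8, 59.5, -3.5, -0.31, 9.18],
    [35.2, 68, -4, -0.35, 9.18],
    [39.6, 76.5, -4, -0.4, 9.18],
    [44.2, 85.4, -4, -0.438, 9.18],
    [44.2, 85.4, -4, -0.438, 9.18],
    [44.2, 85.4, -4, -0.438, 9.18],
    [44.2, 85.4, -4, -0.438, 9.18],
    [44.2, 85.4, -4, -0.438, 9.18],
    [44.2, 85.4, -4, -0.438, 9.18],
    [44.2, 85.4, -4, -0.438, 9.18],
    [44.2, 85.4, -4, -0.438, 9.18],
    [44.2, 85.4, -4, -0.438, 9.18],
    [44.2, 85.4, -4, -0.438, 9.18],
    [44.2, 85.4, -4, -0.438, 9.18],
  ],
)

```text
clock: 2.1
position: [0.6282, 0.2641, 0.2503]
ee_rot: [-3.131, 0.203, 0.002]
force: [0.4, 0.5, 0.2]
width: 0.998
```

```bash
cat >> h.py <<'E'
def rect(tag,zl,zh,near,rad=.08,bright=0):
    P=cloud(tag); im=np.load(f'pics/{tag}.npz')['im'].astype(int)
    m=(P[...,2]>zl)&(P[...,2]<zh)&(im.min(-1)>bright)&(np.hypot(P[...,0]-near[0],P[...,1]-near[1])<rad)
    q=P[m]; r=cv2.minAreaRect((q[:,:2]*1000).astype(np.float32)); b=cv2.boxPoints(r); e=b[1]-b[0];f=b[2]-b[1]; l=e if np.hypot(*e)>np.hypot(*f) else f
    print(tag,m.sum(),'z',np.median(q[:,2]).round(4),np.round(r[0],1),np.round(r[1],1),'long',np.arctan2(l[1],l[0]).round(3))
def pose():
    s=arm.observe(); M=R.from_rotvec(s['ee_rot']).as_matrix(); print('t',s['clock'],'tcp',s['position'].round(4),'yaw',np.arctan2(M[1,0],M[0,0]).round(4),'z',M[:,2].round(4),'F',np.round(s['force'],2),'w',round(s['width'],4))
E
python3 - <<'E'
from h import *
print(np.array(arm.get_calibration('wrist')['tool_from_camera']).round(4))
grab('wrist','w1'); pose()
rect('w1',.008,.022,(.628,.258),.06,60)
E
```

```text
[[ 1.000e-04 -9.679e-01 -2.514e-01  6.620e-02]
 [ 1.000e+00  3.000e-04 -7.000e-04 -4.000e-04]
 [ 7.000e-04 -2.514e-01  9.679e-01 -9.370e-02]
 [ 0.000e+00  0.000e+00  0.000e+00  1.000e+00]]
t 2.15 tcp [0.6282 0.2636 0.2501] yaw -0.1299 z [-0.0015  0.004  -1.    ] F [0.9  1.56 0.36] w 0.9989
w1 4068 z 0.0151 [629.2 256.7] [51.5 83.9] long -0.138
```

View pics/w1.png

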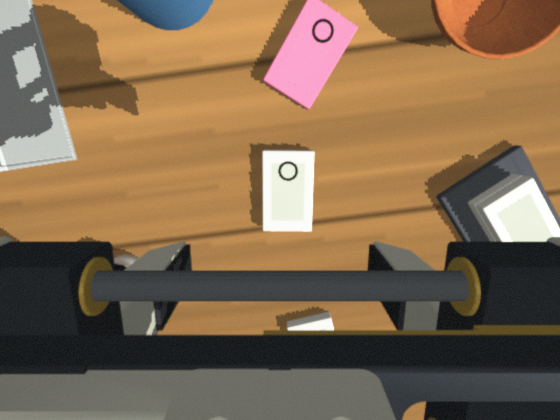

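The close view confirms the ringed tile with its centre at (288,191) and the ring at (288,171). The ring lies towards tool +x, and the jaws straddle the tile.

>>> carry_out(
  plan=[
    [0, -0.6, -4, -0.007, 9.18],
    [0, -0.6, -8, -0.007, 9.18],
    [0, -0.6, -12, -0.007, 9.18],
    [0, -0.6, -15, -0.007, 9.18],
    [0, -0.6, -17, -0.007, 9.18],
    [0, -0.6, -17.9, -0.007, 9.18],
    [0, -0.6, -17.9, -0.007, 9.18],
    [0, -0.6, -17.9, -0.007, 9.18],
  ],
)

```text
clock: 2.95
position: [0.6287, 0.2575, 0.0722]
ee_rot: [-3.13, 0.215, 0.001]
force: [0.1, 0.4, 0.3]
width: 1.001
```

```bash
python3 - <<'E'
from h import *
pose()
E
```

```text
t 2.95 tcp [0.6287 0.2575 0.0722] yaw -0.1372 z [-3.0e-04  4.5e-03 -1.0e+00] F [0.08 0.37 0.34] w 1.0006
```

>>> carry_out(
  plan=[
    [0, 0, -0.2, 0, 9.18],
    [0, 0, -0.2, 0, 4],
    [0, 0, -0.2, 0, 4],
    [0, 0, -0.2, 0, 4],
    [0, 0, -0.2, 0, 4],
    [0, 0, -0.2, 0, 4],
    [0, 0, -0.2, 0, 4],
    [0, 0, -0.2, 0, 4],
    [0, 0, -0.2, 0, 4],
    [0, 0, -0.2, 0, 4],
    [0, 0, -0.2, 0, 4],
  ],
  squeeze=20,
)

```text
clock: 4.05
position: [0.6287, 0.2574, 0.0702]
ee_rot: [-3.13, 0.215, 0.001]
force: [0.1, 0.1, 1.3]
width: 0.564
```

```bash
python3 - <<'E'
from h import *
pose()
E
```

```text
t 4.05 tcp [0.6287 0.2574 0.0702] yaw -0.1373 z [-4.0e-04  4.3e-03 -1.0e+00] F [0.09 0.07 1.25] w 0.5644
```

>>> carry_out(
  plan=[
    [0, 0, 3, 0, 4],
    [0, 0, 7, 0, 4],
    [0, 0, 11, 0, 4],
    [-1, -2, 15, 0.1, 4],
    [-3, -6, 18, 0.2, 4],
    [-5, -10, 18, 0.3, 4],
    [-7, -14, 18, 0.4, 4],
    [-9, -18, 18, 0.5, 4],
    [-11, -22, 18, 0.6, 4],
    [-13, -26.1, 18, 0.629, 4],
    [-13, -26.1, 18, 0.629, 4],
    [-13, -26.1, 18, 0.629, 4],
    [-13, -26.1, 18, 0.629, 4],
    [-13, -26.1, 18, 0.629, 4],
  ],
)

```text
clock: 5.45
position: [0.4992, -0.002, 0.2502]
ee_rot: [-3.042, -0.767, 0.002]
force: [-0.5, 0.5, -1.9]
width: 0.565
```

```bash
python3 - <<'E'
from h import *
pose(); grab('wrist','w2')
rect('w2',.034,.048,(.569,.0335),.06)
rect('w2',.034,.048,(.569,.0335),.06,60)
E
```

```text
t 5.45 tcp [ 0.4992 -0.002   0.2502] yaw 0.4939 z [-0.0025  0.004  -1.    ] F [-0.5   0.47 -1.89] w 0.5647
w2 5752 z 0.0412 [570.4  32.7] [83.9 52.1] long 0.493
w2 5752 z 0.0412 [570.4  32.7] [83.9 52.1] long 0.493
```

View pics/w2.png

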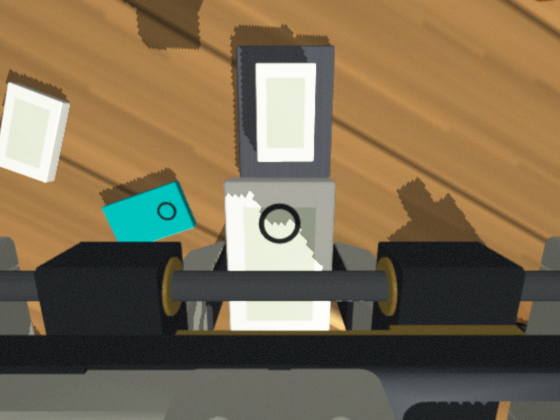

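The wrist view shows the pile at (286,112), free of occlusion. The held tile is level in the jaws with its ring at (280,222). I'll check where the tile sits in the hand.

```bash
python3 - <<'E'
from h import *
s=arm.observe(); M=R.from_rotvec(s['ee_rot']).as_matrix()
for u,v in ((280,222),):
  print('ring depth',pt('w2',u,v), 'plane', pt('w2',u,v,.194), 'tool', M.T@(pt('w2',u,v,.194)-s['position']))
print('far edge tool',M.T@(pt('w2',280,181,.194)-s['position']))
print('expected ring',(s['position']+M@[.022,0,0]))
P=cloud('w2')@np.eye(3); Q=(P-s['position'])@M
m=(P[...,2]>.18)&(P[...,2]<.205); q=Q[m]; q=q[(abs(q[:,1])<.04)&(q[:,0]<.1)]
print(len(q),np.median(P[m][:,2]),np.percentile(q[:,0],[.1,99.9]),np.percentile(q[q[:,0]>.025][:,1],[.1,50,99.9]))
E
```

```text
ring depth [0.51937919 0.0099937  0.1963155 ] plane [0.51877956 0.00967763 0.194     ] tool [ 0.02293211 -0.00081973  0.05614545]
far edge tool [ 0.0426842  -0.00083353  0.05613635]
expected ring [0.51849604 0.00829287 0.25014137]
13772 0.19535512040518554 [-0.03488978  0.04310583] [-0.02693414 -0.00083861  0.02483841]
```

>>> carry_out(
  plan=[
    [2.5, 1.2, 0, 0, 4],
    [5, 2.4, 0, 0, 4],
    [7, 3.4, 0, 0, 4],
    [7, 3.4, -4, 0, 4],
    [7, 3.4, -8, 0, 4],
    [7, 3.4, -11, 0, 4],
    [7, 3.4, -13, 0, 4],
    [7, 3.4, -13.3, 0, 4],
    [7, 3.4, -13.5, 0, 4],
    [7, 3.4, -13.5, 0, 4],
    [7, 3.4, -13.5, 0, 4],
  ],
)

```text
clock: 6.6
position: [0.5699, 0.0322, 0.1164]
ee_rot: [-3.042, -0.767, -0.001]
force: [0.4, -0.5, -0.8]
width: 0.563
```

```bash
python3 - <<'E'
from h import *
pose()
E
```

```text
t 6.6 tcp [0.5699 0.0322 0.1164] yaw 0.4941 z [-6.0e-04  4.1e-03 -1.0e+00] F [ 0.37 -0.51 -0.77] w 0.5634
```

Six mm to go, so I'll lower in small steps and watch the force.

>>> carry_out(
  plan=[
    [0, 0, -0.2, 0, 4],
    [0, 0, -0.4, 0, 4],
    [0, 0, -0.5, 0, 4],
    [0, 0, -0.55, 0, 4],
    [0, 0, -0.55, 0, 4],
  ],
)

```text
clock: 7.1
position: [0.5698, 0.0321, 0.1108]
ee_rot: [-3.042, -0.767, -0.0]
force: [-0.7, -0.3, -1.1]
width: 0.56
```

>>> carry_out(
  plan=[
    [0, 0, -0.05, 0, 4],
    [0, 0, -0.1, 0, 4],
    [0, 0, -0.1, 0, 4],
  ],
)

```text
clock: 7.4
position: [0.5699, 0.0321, 0.1101]
ee_rot: [-3.042, -0.767, -0.001]
force: [-1.9, -0.2, 3.2]
width: 0.563
```

The tile has made contact. I'll release, lift and back off to look.

>>> carry_out(
  plan=[
    [0, 0, 0, 0, 5.6],
    [0, 0, 0, 0, 6.4],
    [0, 0, 0, 0, 7.5],
    [0, 0, 0, 0, 9.18],
    [0, 0, 0, 0, 9.18],
    [0, 0, 0, 0, 9.18],
    [0, 0, 0, 0, 9.18],
    [0, 0, 3, 0, 9.18],
    [0, 0, 7, 0, 9.18],
    [-2, -1, 12, 0, 9.18],
    [-5, -3, 14, 0, 9.18],
    [-7, -4, 14, 0, 9.18],
    [-7, -4, 14, 0, 9.18],
    [-7, -4, 14, 0, 9.18],
  ],
)

```text
clock: 8.8
position: [0.4999, -0.008, 0.2504]
ee_rot: [-3.043, -0.766, -0.002]
force: [0.0, 0.3, 0.5]
width: 1.0
```

```bash
python3 - <<'E'
from h import *
pose(); grab('wrist','w3'); grab('top','top3')
rect('w3',.05,.062,(.569,.0335),.06)
rect('w3',.034,.046,(.569,.0335),.06)
rect('top3',.05,.062,(.569,.0335),.06)
E
```

```text
t 8.8 tcp [ 0.4999 -0.008   0.2504] yaw 0.4934 z [ 2.0e-04  3.8e-03 -1.0e+00] F [0.   0.27 0.52] w 1.0002
w3 6347 z 0.0552 [570.1  33.7] [83.7 52. ] long 0.493
w3 0 z nan [0. 0.] [0. 0.] long 0.0
top3 596 z 0.0554 [570.9  35.6] [80.8 51.8] long 0.49
  return _methods._mean(a, axis=axis, dtype=dtype,
  ret = ret.dtype.type(ret / rcount)
```

View pics/w3.png

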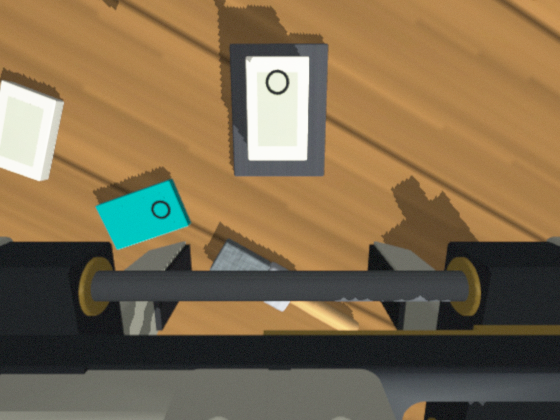

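The ringed tile is on the pile, squarely over the slab, with its ring at (277,82). Its pose agrees with the pile's earlier pose to within about 1 mm. Next is the gauge.

>>> carry_out(
  plan=[
    [-0.8, -4, 3, 0.1, 9.18],
    [-1.5, -8, 5, 0.2, 9.18],
    [-2.3, -12, 5, 0.3, 9.18],
    [-3, -16, 5, 0.4, 9.18],
    [-3.7, -20, 5, 0.5, 9.18],
    [-4.3, -24, 5, 0.585, 9.18],
    [-5, -28, 5, 0.585, 9.18],
    [-5.6, -31.4, 5, 0.585, 9.18],
    [-5.6, -31.4, 5, 0.585, 9.18],
    [-5.6, -31.4, 5, 0.585, 9.18],
    [-5.6, -31.4, 5, 0.585, 9.18],
  ],
)

```text
clock: 10.0
position: [0.4454, -0.3199, 0.2995]
ee_rot: [-2.688, -1.615, 0.0]
force: [-0.0, -0.2, 0.6]
width: 0.999
```

```bash
python3 - <<'E'
from h import *
print('ring',pt('w3',277,82),pt('w3',277,82,.054))
pose(); grab('wrist','w4')
rect('w4',.12,.14,(.484,-.2523),.05)
rect('w4',.068,.079,(.484,-.2523),.07)
E
```

```text
ring [0.58902266 0.04403761 0.05620007] [0.58925907 0.04418957 0.054     ]
t 10.0 tcp [ 0.4454 -0.3199  0.2995] yaw 1.0817 z [-0.0029  0.0048 -1.    ] F [-0.05 -0.19  0.6 ] w 0.9991
w4 1343 z 0.1321 [ 484.3 -253.3] [27.6 28. ] long -0.471
w4 5092 z 0.0761 [ 485.  -253.7] [80.2 80.2] long 1.179
```

View pics/w4.png

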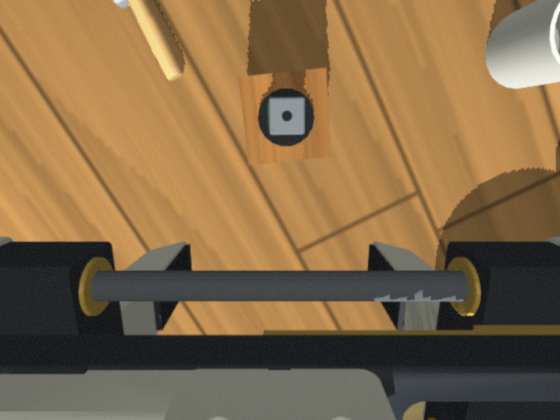

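The gauge's square top is at (287,116), aligned with the jaws and clear of everything nearby.

>>> carry_out(
  plan=[
    [2, 3.5, 0, 0.012, 9.18],
    [3.9, 6.7, 0, 0.012, 9.18],
    [3.9, 6.7, 0, 0.012, 9.18],
    [3.9, 6.7, -4, 0.012, 9.18],
    [3.9, 6.7, -8, 0.012, 9.18],
    [3.9, 6.7, -11, 0.012, 9.18],
    [3.9, 6.7, -13, 0.012, 9.18],
    [3.9, 6.7, -14.3, 0.012, 9.18],
    [3.9, 6.7, -14.6, 0.012, 9.18],
    [3.9, 6.7, -14.6, 0.012, 9.18],
    [3.9, 6.7, -14.6, 0.012, 9.18],
  ],
)

```text
clock: 11.15
position: [0.4851, -0.2528, 0.1548]
ee_rot: [-2.68, -1.633, -0.001]
force: [0.2, 0.0, 0.2]
width: 1.001
```

>>> carry_out(
  plan=[
    [-0.1, 0, -0.2, 0, 9.18],
    [-0.1, 0, -0.2, 0, 1.5],
    [-0.1, 0, -0.2, 0, 1.5],
    [-0.1, 0, -0.2, 0, 1.5],
    [-0.1, 0, -0.2, 0, 1.5],
    [-0.1, 0, -0.2, 0, 1.5],
    [-0.1, 0, -0.2, 0, 1.5],
    [-0.1, 0, -0.2, 0, 1.5],
    [-0.1, 0, -0.2, 0, 1.5],
    [-0.1, 0, -0.2, 0, 1.5],
    [-0.1, 0, -0.2, 0, 1.5],
    [-0.1, 0, -0.2, 0, 1.5],
    [-0.1, 0, -0.2, 0, 1.5],
    [-0.1, 0, -0.2, 0, 1.5],
  ],
  squeeze=35,
)

```text
clock: 12.55
position: [0.4843, -0.2528, 0.1529]
ee_rot: [-2.68, -1.633, -0.002]
force: [1.2, -0.2, -0.6]
width: 0.305
```

```bash
python3 - <<'E'
from h import *
pose()
E
```

```text
t 12.55 tcp [ 0.4843 -0.2528  0.1529] yaw 1.0945 z [-9.0e-04  3.6e-03 -1.0e+00] F [ 1.16 -0.18 -0.6 ] w 0.3051
```

>>> carry_out(
  plan=[
    [0, 0, 2, 0, 1.5],
    [0, 0, 5, 0, 1.5],
    [0, 0, 8, 0, 1.5],
    [0, 0, 11, 0, 1.5],
    [0, 0, 12, 0, 1.5],
    [1.3, 3.7, 12, 0, 1.5],
    [2.6, 7.4, 12, 0, 1.5],
    [3.9, 11.1, 12, 0, 1.5],
    [5.2, 14.8, 12, 0, 1.5],
    [6.5, 18.5, 12, 0, 1.5],
    [7.9, 22.2, 12, 0, 1.5],
    [9.2, 25.9, 12, 0, 1.5],
    [10, 28.4, 12, 0, 1.5],
    [10.5, 29.6, 12, 0, 1.5],
    [10.5, 29.6, 10, 0, 1.5],
    [10.5, 29.6, 8, 0, 1.5],
    [10.5, 29.6, 6.5, 0, 1.5],
    [10.5, 29.6, 6.2, 0, 1.5],
    [10.5, 29.6, 6.2, 0, 1.5],
    [10.5, 29.6, 6.2, 0, 1.5],
  ],
)

```text
clock: 14.55
position: [0.5897, 0.043, 0.2156]
ee_rot: [-2.681, -1.632, -0.003]
force: [-0.4, -0.4, -2.8]
width: 0.305
```

```bash
python3 - <<'E'
from h import *
pose(); grab('scene','s5'); grab('wrist','w5')
im=cv2.imread('pics/s5.png')
c=im[120:250,190:330]; c=cv2.resize(c,None,fx=4,fy=4,interpolation=cv2.INTER_CUBIC); cv2.imwrite('pics/s5c.png',c)
a=np.load('pics/s5.npz');W=np.linalg.inv(a['T'])
s=arm.observe();M=R.from_rotvec(s['ee_rot']).as_matrix()
for n,p in dict(tip=s['position']+M[:,2]*.1379,ring=np.array([.5893,.0441,.054])).items():
  q=a['K']@(W[:3,:3]@p+W[:3,3]); q=q[:2]/q[2]; print(n,p.round(4),q,'crop',(q-[190,120])*4)
E
```

```text
t 14.55 tcp [0.5897 0.043  0.2156] yaw 1.094 z [ 0.      0.0037 -1.    ] F [-0.36 -0.44 -2.76] w 0.305
tip [0.5899 0.0436 0.0779] [264.25797144 192.54762009] crop [297.03188576 290.19048037]
ring [0.5893 0.0441 0.054 ] [264.70759395 200.1358198 ] crop [298.8303758  320.54327922]
```

View pics/s5c.png

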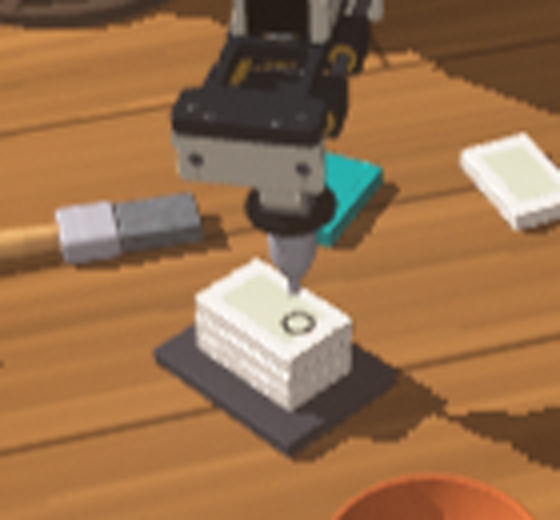

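The tip shows at crop (294,293) against a predicted (297,290), and the ring at (298,322) against (299,321). They agree to about 1–2 mm and the gauge is upright. I'll press down in small steps.

>>> carry_out(
  plan=[
    [-0.05, 0.05, -1, 0, 1.5],
    [-0.05, 0.05, -1.8, 0, 1.5],
    [-0.05, 0.05, -2.2, 0, 1.5],
    [-0.05, 0.05, -2.4, 0, 1.5],
    [-0.05, 0.05, -2.6, 0, 1.5],
    [-0.05, 0.05, -2.6, 0, 1.5],
    [-0.05, 0.05, -2.6, 0, 1.5],
  ],
)

```text
clock: 15.35
position: [0.5892, 0.0437, 0.19]
ee_rot: [-2.681, -1.633, -0.004]
force: [-2.7, -0.9, -1.4]
width: 0.302
```

```bash
python3 - <<'E'
from h import *
for i in range(3): pose(); arm.get_image('wrist')
E
```

```text
t 15.35 tcp [0.5892 0.0437 0.19  ] yaw 1.0942 z [ 6.0e-04  3.7e-03 -1.0e+00] F [-2.72 -0.86 -1.39] w 0.3018
t 15.4 tcp [0.5893 0.0437 0.19  ] yaw 1.0942 z [ 8.0e-04  3.7e-03 -1.0e+00] F [-1.69 -0.46 -0.95] w 0.3043
t 15.45 tcp [0.5893 0.0437 0.19  ] yaw 1.0942 z [ 9.0e-04  3.7e-03 -1.0e+00] F [-1.19 -0.65 -1.03] w 0.3039
```

>>> carry_out(
  plan=[
    [0, 0, -0.15, 0, 1.5],
    [0, 0, -0.3, 0, 1.5],
    [0, 0, -0.32, 0, 1.5],
    [0, 0, -0.32, 0, 1.5],
    [0, 0, -0.32, 0, 1.5],
    [0, 0, -0.32, 0, 1.5],
  ],
)

```text
clock: 16.1
position: [0.5894, 0.0437, 0.1869]
ee_rot: [-2.681, -1.633, -0.005]
force: [-1.1, -0.8, 0.8]
width: 0.305
```

```bash
python3 - <<'E'
from h import *
f=[]
for i in range(10): arm.get_image('wrist'); f.append(arm.observe()['force'])
pose(); print(np.mean(f,0),np.std(f,0)); grab('scene','s6')
im=cv2.imread('pics/s6.png'); cv2.imwrite('pics/s6c.png',cv2.resize(im[150:230,220:320],None,fx=6,fy=6,interpolation=cv2.INTER_CUBIC))
rect('s6',.05,.058,(.56,.03),.06)
E
```

```text
t 16.6 tcp [0.5894 0.0437 0.1869] yaw 1.0942 z [ 0.0012  0.0038 -1.    ] F [-0.7   0.27  0.76] w 0.3018
[-0.77898866 -0.31443008  1.00326652] [0.21903018 0.50012952 0.52532634]
s6 412 z 0.0528 [572.3  31.6] [85.2 53.3] long 0.488
```

View pics/s6c.png

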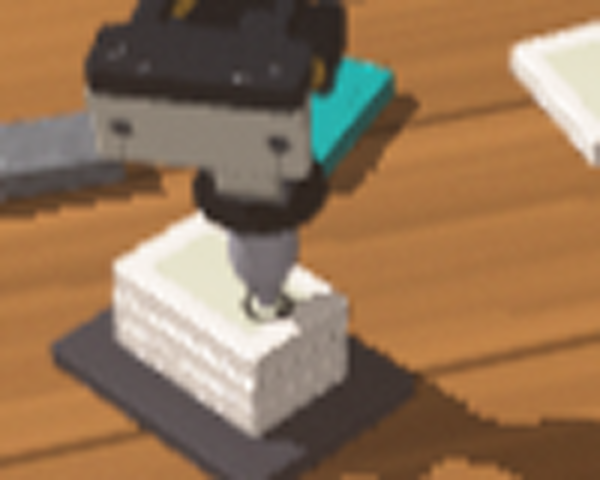

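The tip sits inside the ring, at about (266,303) against a ring centre of (269,306), with the pile square. The force rose by about 3.5 N, which fits roughly 5 mm of travel. Handing in.

```bash
python3 -c "
from h import *
print(arm.sign_off()); pose()"
```

```text
the job is handed in; nothing more can be done
None
the job is handed in; nothing more can be done
```

I set the ringed tile on the pile, drew the gauge from its holder, and handed the job in at about 16.7 s with the tip pressed inside the ring. The sign-off gives no verdict, so these are my own checks.

- **Tile on the pile:** From the wrist camera, the tile lies within about 1 mm of the pile's earlier position and at the same angle. Its top is at 55 mm; both cameras read about 1 mm high, so that matches the expected 54 mm. The top camera put the tile about 2.7 mm from the pile's earlier position, still inside the 7 mm limit. That fit was poorer, finding the tile 80.8 mm long instead of 84.
- **Gauge:** The jaws stand at 28 mm, the grip's own width, and the tool is within 0.004 rad of vertical. The last scene picture shows the tip inside the ring, within about 2 mm of its centre.
- **Pressing force:** The vertical force rose by 3.1 to 3.7 N, which means the tip is pushed in about 5 to 6 mm. The arm's height says 5.0 mm. The force readings vary by about 0.5 N.
- **Bystanders:** I didn't measure their positions again at the end. I routed the moves clear of them, and the brush and spare tile looked undisturbed in the pictures.

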